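Clear the broken pegs from a donated rack frame and sort them

TASK

Take the yellow-handled drift and with its pin push every peg stub stuck in the four steel tubes out of the far end into the grey catch tray, without pulling at stubs with the fingers while they are in the tubes. Then put all the wooden stubs in the green bin and all the red plastic ones in the blue bin, with any that already lay in the tray, and leave the drift lying wholly on the black rubber mat. Do not disturb the jar, the mug or the bowl.

Things in the scene. Friction and masses are not known exactly. Their poses are not given: they have to be found in the camera images.
- frame: rack end frame fixed on a plywood board: four open square steel tubes 50 mm apart at its x = -75, -25, 25, 75 mm, level, along its y. Origin on the bench below their middle; y runs from the near to the far mouths, z up. Tubes y -40 to +40 mm, 26 mm square, bore 22 mm, axes 45 mm above the bench; a 12 mm slot along the top shows a stub inside. Red clamps at x +-112 mm, 42 mm high
- tray (a point): centre of the floor of the grey catch tray beyond the far mouths, fixed to the frame (frame y +119 mm), 10 mm above the bench. The tray reaches 131 mm either way along the frame's x and 70 mm either way along its y; a 20 mm rim on the three outer sides, none towards the tubes
- mouth0 (a point): centre of the near mouth of the tube at frame x = -75 mm, on the bore axis. In each bore a spring tongue (frame y -19 to +19 mm) rises from the floor to at most 2.5 mm when the bore is empty
- mat: black rubber tool mat on the bench, fixed, 170 (its x) x 280 (its y) x 4 mm; origin at the centre of its underside, on the bench top
- drift: push-out drift: square yellow plastic handle 90 x 28 x 28 mm with a round aluminium pin 12 mm thick and 120 mm long out of its front, on its axis. Origin at the centre of the handle; x along the drift towards the tip. 160 g, balance point inside the handle about 28 mm ahead of its centre; it lies flat on any side of the handle, axis 14 mm above what it lies on. At the start it lies along the mat, tip towards the frame
- drift_tip (a point): flat end of the pin, 165 mm ahead of the handle's centre
- drift_butt (a point): rear end of the handle, 45 mm behind the handle's centre
- green_bin: open green bin for wood, fixed, 120 x 120 mm, 65 mm high, walls 4 mm; origin at the centre of its underside
- blue_bin: open blue bin for plastic, fixed, 120 x 120 mm, 65 mm high, walls 4 mm; origin at the centre of its underside (the two bins may swap places)
- jar: glass jar with wooden lid, 90 mm across, 80 mm high, a bystander; origin under its centre
- mug: blue mug, 70 mm across, 70 mm high, handle to one side, a bystander; origin under its centre
- bowl: white bowl, 130 mm across, 60 mm high, a bystander; origin under its centre
- wood0: square peg stub 20.5 x 34 x 20.5 mm (long side along its own y), brown wood; origin at its centre. At the start stuck within one of the tubes, its y along the bore (which tube varies; may be absent), held by a spring tongue: pushing takes some 8 to 20 N for about 40 mm, then little. Loose once out; may land on end
- wood1: square peg stub 20.5 x 34 x 20.5 mm (long side along its own y), brown wood; origin at its centre. At the start stuck within one of the tubes, its y along the bore (which tube varies; may be absent), held by a spring tongue: pushing takes some 8 to 20 N for about 40 mm, then little. Loose once out; may land on end
- plastic0: square peg stub 20.5 x 34 x 20.5 mm (long side along its own y), red plastic with thin black bands; origin at its centre. At the start stuck within one of the tubes, its y along the bore (which tube varies; may be absent), held by a spring tongue: pushing takes some 8 to 20 N for about 40 mm, then little. Loose once out; may land on end
- plastic1: square peg stub 20.5 x 34 x 20.5 mm (long side along its own y), red plastic with thin black bands; origin at its centre. At the start stuck within one of the tubes, its y along the bore (which tube varies; may be absent), held by a spring tongue: pushing takes some 8 to 20 N for about 40 mm, then little. Loose once out; may land on end
- wood2: square peg stub 20.5 x 34 x 20.5 mm (long side along its own y), brown wood; origin at its centre. At the start it already lies loose in the catch tray (may be absent)
- plastic2: square peg stub 20.5 x 34 x 20.5 mm (long side along its own y), red plastic with thin black bands; origin at its centre. At the start it already lies loose in the catch tray (may be absent)
Not all that is in view belongs to the job. There is more than one size of the drift; the job needs the middle-sized.

How it is judged:
On the way:
1. every stub that was stuck in a tube has been pushed out at the far end: all of them are beyond the far mouths (y of each of wood0, wood1, plastic0, plastic1 in the frame of frame above 0.055 m), for 0.2 s.
At the end, for the whole second after the job is handed in: every wooden stub lies at rest in the green bin and every red plastic stub in the blue bin (centre within the bin's walls and below its rim); the drift lies at rest and flat on the mat, tip and butt both over the mat (5 mm of overhang allowed) (x of wood0 in the frame of green_bin between -0.06 and 0.06 m and y of wood0 in the frame of green_bin between -0.06 and 0.06 m and z of wood0 in the frame of green_bin between 0 and 0.06 m and linear speed of each of wood0, wood1, plastic0, plastic1, wood2, plastic2, drift below 0.03 m/s and x of wood1 in the frame of green_bin between -0.06 and 0.06 m and y of wood1 in the frame of green_bin between -0.06 and 0.06 m and z of wood1 in the frame of green_bin between 0 and 0.06 m and x of plastic0 in the frame of blue_bin between -0.06 and 0.06 m and y of plastic0 in the frame of blue_bin between -0.06 and 0.06 m and z of plastic0 in the frame of blue_bin between 0 and 0.06 m and x of plastic1 in the frame of blue_bin between -0.06 and 0.06 m and y of plastic1 in the frame of blue_bin between -0.06 and 0.06 m and z of plastic1 in the frame of blue_bin between 0 and 0.06 m and x of wood2 in the frame of green_bin between -0.06 and 0.06 m and y of wood2 in the frame of green_bin between -0.06 and 0.06 m and z of wood2 in the frame of green_bin between 0 and 0.06 m and x of plastic2 in the frame of blue_bin between -0.06 and 0.06 m and y of plastic2 in the frame of blue_bin between -0.06 and 0.06 m and z of plastic2 in the frame of blue_bin between 0 and 0.06 m and x of drift_tip in the frame of mat between -0.09 and 0.09 m and y of drift_tip in the frame of mat between -0.145 and 0.145 m and z of drift_tip in the frame of mat between 0 and 0.03 m and x of drift_butt in the frame of mat between -0.09 and 0.09 m and y of drift_butt in the frame of mat between -0.145 and 0.145 m and z of drift_butt in the frame of mat between 0 and 0.03 m); the robot touches nothing.
It fails at once if the fingers touch a stub that is still in its tube ((y of wood0 in the frame of frame between -0.05 and 0.045 m and z of wood0 in the frame of frame between 0.03 and 0.06 m and x of wood0 in the frame of frame between -0.1 and 0.1 m and contact force between the fingers and wood0 above 0.5 N) or (y of wood1 in the frame of frame between -0.05 and 0.045 m and z of wood1 in the frame of frame between 0.03 and 0.06 m and x of wood1 in the frame of frame between -0.1 and 0.1 m and contact force between the fingers and wood1 above 0.5 N) or (y of plastic0 in the frame of frame between -0.05 and 0.045 m and z of plastic0 in the frame of frame between 0.03 and 0.06 m and x of plastic0 in the frame of frame between -0.1 and 0.1 m and contact force between the fingers and plastic0 above 0.5 N) or (y of plastic1 in the frame of frame between -0.05 and 0.045 m and z of plastic1 in the frame of frame between 0.03 and 0.06 m and x of plastic1 in the frame of frame between -0.1 and 0.1 m and contact force between the fingers and plastic1 above 0.5 N)).
It fails at once if the jar, the mug or the bowl is moved by more than 3 cm or tipped over ((distance of jar from where it was at the start of the episode above 0.03 m or angle between jar's own z axis and vertical above 0.5 rad) or (distance of mug from where it was at the start of the episode above 0.03 m or angle between mug's own z axis and vertical above 0.5 rad) or (distance of bowl from where it was at the start of the episode above 0.03 m or angle between bowl's own z axis and vertical above 0.5 rad)).
Of wood0, wood1, plastic0, plastic1 only 3 to 4 are there at a start; the rules pass over those that are not, and their reading is None.
Of wood2, plastic2 only 1 to 2 are there at a start; the rules pass over those that are not, and their reading is None.
At some moment in a run one of drift may be knocked a few centimetres aside while the robot is not near it.
Once in a run the grip may slacken for a moment while it holds something.
It also fails if it takes over 210 s, if anything falls off the work surface, if the arm or the gripper's body presses on something with over 40 N, if the wrist force passes 120 N, or if a joint passes its speed limit or range.

ROBOT

A 7-joint arm with a two-finger parallel gripper is mounted at the origin on the work surface. World frame = base frame: x ahead of the robot, y to its left, z up, the work surface at z = 0. Lengths are in m, angles in rad, forces in N, time in s.
With the tool pointing down it reaches from about 0.4 to 0.875 m from the base axis. Payload 19.3 kg.
Tool frame: the origin (TCP) lies midway between the tips of the shut fingers; the grasp point (between the pads) lies 19 mm behind it; z points along the fingers, y is the line along which they close (so a half turn about z gives the same grasp; the last joint's range is limited). The gripper opens to 85 mm and grips with 20 to 120 N. Pads are 22 mm wide; open, the fingers measure 114 mm over their backs; the gripper's body (76 mm by 85 mm) begins 54 mm behind the grasp point. The pads swing forward as they close: fully open they stand 13 mm farther back than shut.
Start: joints at [-1.37, 0.521, -0.036, 1.599, 0.021, 1.021, -0.113], TCP at [0.167, 0.602, 0.231] pointing down, gripper open.
Joint ranges: [-2.91, 2.91], [-0.3, 2.13], [-1.5, 1.42], [0.17, 2.43], [-1.26, 4.41], [0.16, 1.93], [-2.52, 2.52]. Speed limits (rad/s): [1.89, 1.89, 2.39, 2.39, 3.01, 3.01, 3.01].

INTERFACE

Orientations are given as [roll, pitch, yaw] about the fixed x, y, z axes, in that order (R = Rz(yaw) Ry(pitch) Rx(roll)).
In Python, from workcell import telemetry, grab_frame, calibration, bot, outline_of, landmark_of gives the robot as it stands. The module is installed in compiled form; this text tells all that it offers.
- The arm moves only by the shell command python3 -m inch 'ROWS' [FORCE]. ROWS is JSON, a list of rows, each a list of 7 numbers: the shift along the tool's x, y, z in m, then the turn, a rotation vector about the tool's x, y, z in rad, then the closure, from 0 (fully open) to 1 (shut). A call has 1 to 5 rows; each row shifts and turns the commanded pose from where the row before left it, along the tool's axes as they then stand; what a row does not reach is not made up. A row lasts 1/10 s, in which the tool goes at most 50 mm and 8.59 degrees, less where a joint would pass 70% of its speed; a pose out of reach is approached as far as the arm can. A call is refused whole if a number of a shift passes 0.05 or a number of a turn 0.15, either way. A call with a gripper value outside its range is refused whole. The fingers move at their own pace and stop on an object; FORCE is the grip in N (left out, the last holds). Time passes only in rows, so rows that do not move let the fingers close. It gives the time, the measured TCP pose, the force, the opening and the grip force at its end, in the units of the state.
- telemetry.observe(): the state, without advancing time (a new reading comes with each control period).
- grab_frame(name): name is "side" or "top" or "wrist"; returns the picture (384x512x3 uint8, red, green, blue); there is no depth.
- calibration(name): a dict with "fovy" (degrees; the focal length in pixels is half the picture's height over the tangent of half this angle, whatever the lens; pixels are square), "cx", "cy" (the principal point, pixels), "pose" (4x4, takes a point from camera to world coordinates). Camera axes: x right, y down, z forward; pixel columns grow to the right and rows downward; lengths in m; the calibration is good to about 2 mm. A picture is of the moment at which its call begins: read the wrist's pose just before it. calibration takes no time and is no camera call; for the wrist camera it gives the pose at the moment of the call.
- bot.job_done(): hands the job in; it is judged then, once.
Trained networks look in the newest picture that a camera, given by its name, has taken for a name from the list of things; names that differ only in an ending like _2 or _b are one class to them, and where a whole thing is asked for, a point or a joint stands for the part that bears it (a point fixed in the world has none). Each returns a list of dicts, best first, with "score" (0 to 1); they miss things now and then, are a little off and sometimes report something else, mostly with a low value. They report only what shows in the picture. A call takes as long as a camera call. They do not tell look-alikes from the thing itself.
- outline_of(label, camera): "region" (384x512 bool, what is visible of it) and "rect" ([left, top, right, bottom] in pixels, round what is visible of it).
- landmark_of(label, camera): "xy" ([column, row] in pixels: a listed point, or the origin of a listed thing).
The state is a dict: "clock": time; "qpos": joint angles; "qd": joint speeds; "joint_efforts": joint torques, N m; "position": TCP position; "tool_rot": TCP orientation; "force": force on the tool from outside, world axes, zero at the start; "moment": the same for the moment, N m; "grip_width": finger opening in m; "finger_force": force on a finger pad.
Only numpy, scipy, OpenCV 4.12 (cv2) and the standard library are available. Lean on these libraries where they do the work, as an engineer would, in place of code of your own. Each camera call takes 0.05 s, during which the arm holds its last target. There are 200 camera calls.

## Working session

There is one attempt and no reset: what is moved stays moved. The work goes in short steps, Python scripts to look and compute and a shell command to move; the robot and the scene stay as the last step left them, time stands still between calls to the robot, and variables do not carry over. Pictures are saved under pics/ and viewed, at most 17 in all, crops included, and the job is handed in when it is done.

```bash
mkdir -p pics; cat > h.py <<'E'
import numpy as np, cv2
from workcell import telemetry, grab_frame, calibration, bot, outline_of, landmark_of
from scipy.spatial.transform import Rotation as R
def snap(cam,fn=None):
    im=grab_frame(cam)
    if fn: cv2.imwrite('pics/'+fn,im[:,:,::-1])
    return im
def ray(cam,uv,z,c=None):
    c=c or calibration(cam); f=192/np.tan(np.radians(c['fovy'])/2)
    P=np.array(c['pose']); d=P[:3,:3]@np.array([(uv[0]-c['cx'])/f,(uv[1]-c['cy'])/f,1])
    o=P[:3,3]; return o+d*(z-o[2])/d[2]
def proj(cam,p):
    c=calibration(cam); f=192/np.tan(np.radians(c['fovy'])/2); P=np.array(c['pose'])
    q=P[:3,:3].T@(np.array(p)-P[:3,3]); return [c['cx']+f*q[0]/q[2],c['cy']+f*q[1]/q[2]]
def st():
    s=telemetry.observe(); print(s['clock'],np.round(s['position'],4),np.round(s['tool_rot'],3),np.round(s['force'],1),round(s['grip_width'],4),s['finger_force']); return s
E
python3 - <<'E'
from h import *
st()
a=snap('top','t0.png');b=snap('side','s0.png')
for n in ['top','side','wrist']:
    c=calibration(n);print(n,c['fovy'],c['cx'],c['cy'],np.round(c['pose'],3).tolist())
Z=dict(frame=0,tray=.01,mouth0=.045,mat=0,drift=.018,drift_tip=.018,drift_butt=.018,green_bin=0,blue_bin=0,jar=0,mug=0,bowl=0)
for k,z in Z.items():
    print(k,[(np.round(d['xy']).tolist(),round(d['score'],2),np.round(ray('top',d['xy'],z)[:2],3).tolist()) for d in landmark_of(k,'top')][:4])
E
```

```text
0.0 [0.1671 0.6019 0.2307] [-3.14   0.     2.871] [-0.1  0.2 -0.1] 0.0856 0.0
top 57.00144920530422 252.42953155619475 189.87550271437595 [[0.007, -0.993, 0.114, 0.391], [-1.0, -0.004, 0.026, -0.095], [-0.025, -0.114, -0.993, 0.96], [0.0, 0.0, 0.0, 1.0]]
side 50.070828209222505 252.79713603169478 189.42545127827734 [[-0.99, -0.09, 0.111, 0.35], [-0.142, 0.709, -0.691, 0.733], [-0.016, -0.699, -0.714, 0.897], [0.0, 0.0, 0.0, 1.0]]
wrist 62.193445201986975 252.256080078219 197.61033994099247 [[0.268, 0.918, 0.291, 0.092], [0.963, -0.256, -0.082, 0.621], [-0.001, 0.303, -0.953, 0.372], [0.0, 0.0, 0.0, 1.0]]
frame [([100.0, 211.0], 0.58, [0.442, 0.347]), ([224.0, 169.0], 0.56, [0.557, 0.008]), ([211.0, 86.0], 0.34, [0.796, 0.049])]
tray [([184.0, 172.0], 0.73, [0.547, 0.118]), ([269.0, 96.0], 0.19, [0.762, -0.115])]
mouth0 [([226.0, 168.0], 0.51, [0.552, -0.001]), ([352.0, 181.0], 0.39, [0.519, -0.328])]
mat [([329.0, 185.0], 0.8, [0.514, -0.279])]
drift [([417.0, 182.0], 0.77, [0.522, -0.509]), ([356.0, 182.0], 0.71, [0.522, -0.348]), ([308.0, 316.0], 0.55, [0.173, -0.215]), ([163.0, 153.0], 0.37, [0.599, 0.175])]
drift_tip [([456.0, 157.0], 0.71, [0.589, -0.614]), ([295.0, 198.0], 0.7, [0.477, -0.185]), ([383.0, 262.0], 0.6, [0.311, -0.411])]
drift_butt [([372.0, 174.0], 0.81, [0.542, -0.389]), ([412.0, 188.0], 0.78, [0.505, -0.493]), ([288.0, 332.0], 0.71, [0.133, -0.163])]
green_bin [([108.0, 150.0], 0.95, [0.611, 0.335]), ([162.0, 153.0], 0.52, [0.604, 0.183]), ([270.0, 94.0], 0.26, [0.773, -0.116])]
blue_bin [([100.0, 212.0], 0.75, [0.439, 0.348])]
jar [([270.0, 96.0], 0.58, [0.768, -0.116])]
mug [([210.0, 87.0], 0.66, [0.793, 0.054])]
bowl [([108.0, 265.0], 0.94, [0.295, 0.318])]
```

View pics/t0.png

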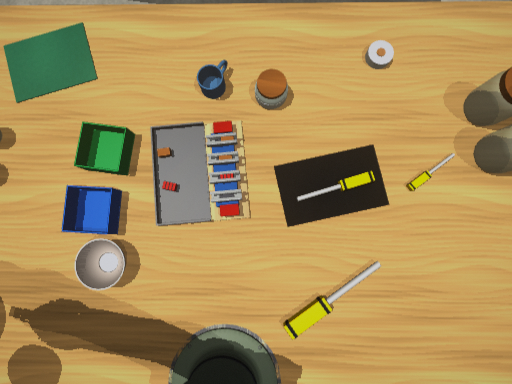

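View pics/s0.png

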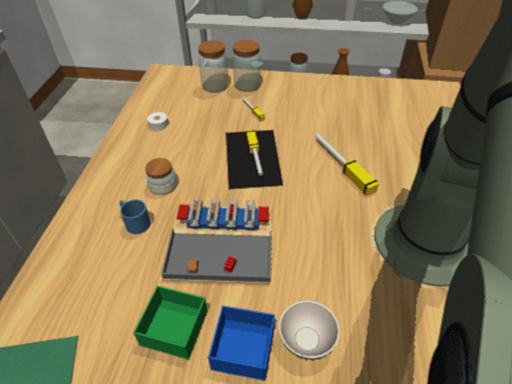

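Top picture: tubes at (226,170), tray to their left holding one wooden (165,153) and one red (170,186) loose stub. Middle drift on the mat has its handle at (356,182) and tip at (298,198). Larger and smaller drifts are off the mat. I'll go above the frame for a close look.

```bash
python3 -m inch '[[0,0,0,0,0,0.15,0],[0,0,0,0,0,0.15,0],[0,0,0,0,0,0.15,0],[0,0,0,0,0,0.15,0]]' >/dev/null
python3 -m inch '[[0,0,0,0,0,0.15,0],[0,0,0,0,0,0.15,0],[0,0,0,0,0,0.15,0],[0,0,0,0,0,0.15,0]]'
python3 -m inch '[[-0.0425,0.0214,-0.0047,0,0,0,0],[-0.0425,0.0214,-0.0047,0,0,0,0],[-0.0425,0.0214,-0.0047,0,0,0,0],[-0.0425,0.0214,-0.0047,0,0,0,0],[-0.0425,0.0214,-0.0047,0,0,0,0]]' >/dev/null
python3 -m inch '[[-0.0425,0.0214,-0.0047,0,0,0,0],[-0.0425,0.0214,-0.0047,0,0,0,0],[-0.0425,0.0214,-0.0047,0,0,0,0],[-0.0425,0.0214,-0.0047,0,0,0,0],[-0.0425,0.0214,-0.0047,0,0,0,0]]' >/dev/null
python3 -m inch '[[-0.0425,0.0214,-0.0047,0,0,0,0],[-0.0425,0.0214,-0.0047,0,0,0,0],[-0.0425,0.0214,-0.0047,0,0,0,0],[-0.0425,0.0214,-0.0047,0,0,0,0],[-0.0425,0.0214,-0.0047,0,0,0,0]]' >/dev/null
python3 -m inch '[[0,0,0,0,0,0,0],[0,0,0,0,0,0,0]]'
python3 - <<'E'
from h import *
st(); c=calibration('wrist'); snap('wrist','w1.png')
for k,z in dict(frame=0,tray=.01,mouth0=.045,wood0=.045,plastic0=.045,drift_tip=.018).items():
    print(k,[(np.round(d['xy']).tolist(),round(d['score'],2),np.round(ray('wrist',d['xy'],z,c)[:2],3).tolist()) for d in landmark_of(k,'wrist')][:5])
E
```

```text
clock: 1.5
position: [0.1671, 0.6022, 0.2313]
tool_rot: [-3.142, -0.0, 1.665]
force: [-0.2, 0.3, -0.5]
grip_width: 0.0857
finger_force: 0.0
clock: 3.2
position: [0.5503, -0.001, 0.3016]
tool_rot: [-3.141, 0.0, 1.669]
force: [-0.2, 0.9, -0.2]
grip_width: 0.0852
finger_force: 0.0
3.2 [ 0.5503 -0.001   0.3016] [-3.141  0.     1.669] [-0.2  0.9 -0.2] 0.0852 0.0
frame [([259.0, 154.0], 0.89, [0.559, -0.0])]
tray [([254.0, 55.0], 0.95, [0.539, 0.124]), ([216.0, 358.0], 0.66, [0.521, -0.352])]
mouth0 [([199.0, 185.0], 0.87, [0.484, -0.041]), ([313.0, 167.0], 0.54, [0.627, -0.004])]
wood0 [([276.0, 162.0], 0.81, [0.58, -0.002]), ([307.0, 18.0], 0.65, [0.595, 0.164]), ([315.0, 168.0], 0.55, [0.63, -0.004]), ([252.0, 53.0], 0.33, [0.537, 0.122])]
plastic0 [([230.0, 27.0], 0.67, [0.51, 0.146]), ([236.0, 159.0], 0.6, [0.529, -0.002])]
drift_tip [([192.0, 275.0], 0.68, [0.476, -0.19])]
```

View pics/w1.png

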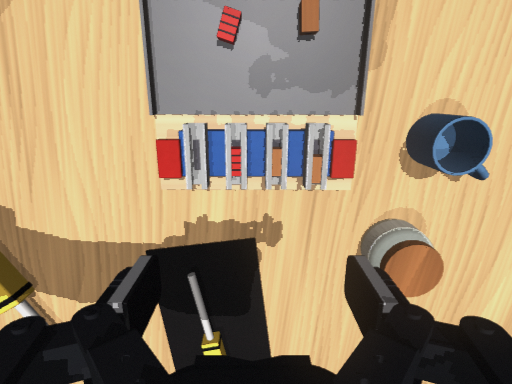

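Wrist picture: the tubes, left to right, are empty (195), red (236), wood (276) and wood (316). The clamps are at (169,158) and (343,158). Next I'll fit the frame from the clamps and find the drift axis by colour.

```bash
python3 - <<'E'
from h import *
c=calibration('wrist')
im=cv2.imread('pics/w1.png')[:,:,::-1].astype(int)
r,g,b=im[...,0],im[...,1],im[...,2]
m=((r>120)&(g<60)&(b<60)).astype(np.uint8); m[:110]=0
n,l,s,ce=cv2.connectedComponentsWithStats(m)
P=[]
for i in range(1,n):
    if s[i,4]>300:
        rc=cv2.minAreaRect(np.argwhere(l==i)[:,::-1].astype(np.float32)); print(s[i],ce[i],rc)
        P.append((ce[i][0],ray('wrist',ce[i],.042,c)))
P=[p[1] for p in sorted(P,key=lambda q:q[0])]
d=P[-1]-P[0]; print('clamps',P,'dist',np.linalg.norm(d),'yaw',np.degrees(np.arctan2(d[1],d[0])),'mid',(P[0]+P[-1])/2)
# tube tops: pixels of near/far ends estimated
for u,vn,vf in [(195,189,124),(236,189,124),(277,189,124),(316.5,189,124)]:
    print(u,ray('wrist',(u,vn),.058,c)[:2],ray('wrist',(u,vf),.058,c)[:2])
# drift from top picture
t=cv2.imread('pics/t0.png')[:,:,::-1].astype(int)
y=((t[...,0]>150)&(t[...,1]>150)&(t[...,2]<90)).astype(np.uint8)
n,l,s,ce=cv2.connectedComponentsWithStats(y)
for i in range(1,n):
    if s[i,4]>80: print(s[i],ce[i],ray('top',ce[i],.032)[:2])
for uv in [(298,198.5),(343,186)]: print('pin',ray('top',uv,.02))
E
```

```text
[156 139  26  39 854] [168.59836066 158.33372365] ((168.70347595214844, 158.44139099121094), (38.86528778076172, 22.58837127685547), 85.2363510131836)
[331 140  25  38 771] [342.80285344 158.03891051] ((343.070556640625, 158.5823516845703), (21.858503341674805, 38.57834243774414), 4.39870548248291)
clamps [array([ 0.4430313 , -0.00873559,  0.042     ]), array([0.66354056, 0.01384576, 0.042     ])] dist 0.2216624654439718 yaw 5.847018431015558 mid [0.55328593 0.00255509 0.042     ]
195 [ 0.4808309  -0.04110061] [0.47712058 0.03888054]
236 [ 0.53216873 -0.03593698] [0.52536945 0.04374318]
277 [ 0.58351976 -0.03077202] [0.57362998 0.048607  ]
316.5 [ 0.63300457 -0.02579477] [0.62013591 0.05329398]
[375   3  36   6  85] [391.38823529   4.31764706] [ 1.01832207 -0.45425296]
[148   4 109  10 227] [203.74008811   8.45374449] [1.01138266 0.06974781]
[38  6 44  3 96] [56.98958333  6.71875   ] [1.02097979 0.49016856]
[320   6 132  16 369] [397.21138211  15.17344173] [ 0.98595512 -0.4690115 ]
[329   8  38   5  92] [346.95652174   9.86956522] [ 1.00305925 -0.33107155]
[  0  11  91  11 266] [43.4
[... 3648 characters left out ...]
53627517]
[161 311 111  11 531] [217.73258004 317.49340866] [0.17011289 0.01522967]
[ 332  335  180   22 1072] [439.48320896 343.6380597 ] [ 0.11425128 -0.53855845]
[  1 337  38   4  97] [ 20.96907216 338.30927835] [0.11221465 0.51983194]
[ 57 352  74  13 332] [ 89.25903614 358.34337349] [0.06595928 0.33991236]
[285 356  49   7 117] [310.26495726 357.86324786] [ 0.07561675 -0.21814209]
[389 357 104  15 487] [444.94661191 365.5523614 ] [ 0.06253712 -0.54913485]
[294 362  37   8  97] [309.87628866 365.17525773] [ 0.05820917 -0.21696956]
[332 368  55   5 152] [358.86184211 370.29605263] [ 0.0480142  -0.33782132]
pin [ 0.47595188 -0.19205638  0.02      ]
pin [ 0.5098829  -0.31181192  0.02      ]
```

```bash
python3 -c "
import cv2
a=cv2.imread('pics/w1.png')[100:205,140:370];cv2.imwrite('pics/w1c.png',cv2.resize(a,None,fx=3.4,fy=3.4,interpolation=cv2.INTER_CUBIC))"
```

```text
(no output)
```

View pics/w1c.png

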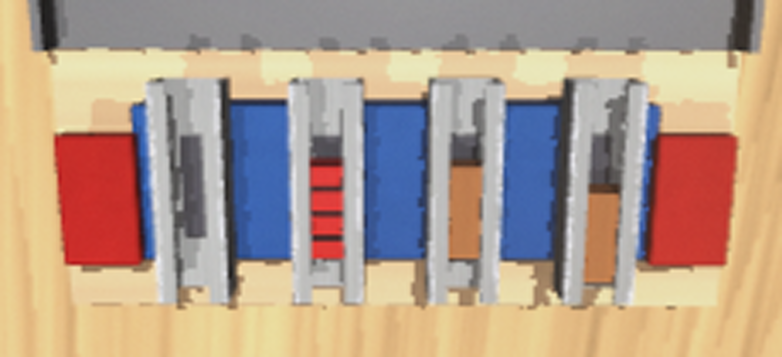

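```bash
python3 -m inch '[[0,0,0,0,0,-0.089,0],[0,0,0,0,0,-0.089,0],[-0.0376,-0.0154,0.0225,0,0,0,0],[-0.0376,-0.0154,0.0225,0,0,0,0],[-0.0376,-0.0154,0.0225,0,0,0,0]]' >/dev/null
python3 -m inch '[[-0.0376,-0.0154,0.0225,0,0,0,0],[-0.0376,-0.0154,0.0225,0,0,0,0],[-0.0376,-0.0154,0.0225,0,0,0,0],[-0.0376,-0.0154,0.0225,0,0,0,0],[-0.0376,-0.0154,0.0225,0,0,0,0]]' >/dev/null
python3 -m inch '[[0,0,0,0,0,0,0],[0,0,0,0,0,0,0]]' >/dev/null
python3 - <<'E'
from h import *
st(); c=calibration('wrist'); snap('wrist','w2.png')
for k,z in dict(drift=.018,drift_tip=.018,drift_butt=.018).items():
    print(k,[(np.round(d['xy']).tolist(),round(d['score'],2),np.round(ray('wrist',d['xy'],z,c)[:2],3).tolist()) for d in landmark_of(k,'wrist')][:5])
E
```

```text
4.75 [ 0.5137 -0.3236  0.1212] [-3.141e+00 -1.000e-03  1.847e+00] [-0.5 -0.   0.5] 0.0856 0.0
drift [([255.0, 224.0], 0.92, [0.521, -0.346])]
drift_tip []
drift_butt [([203.0, 347.0], 0.86, [0.508, -0.481])]
```

View pics/w2.png

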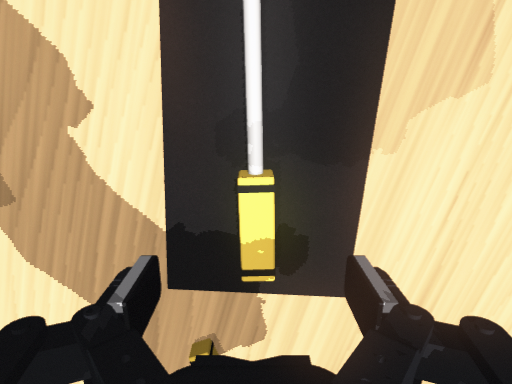

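Picture: handle spans columns 239–274 between rows 170 and 280, centred between the fingers, with the pin rising to (251,0). I'll check the axis angle and lateral offset.

```bash
python3 - <<'E'
from h import *
c=calibration('wrist')
p=[ray('wrist',u,z,c) for u,z in [((251.5,2),.02),((256,160),.02),((256,178),.032),((258,278),.032)]]
for q in p: print(np.round(q,4))
for a,b in [(1,0),(3,2),(3,0)]: d=p[a]-p[b]; print(np.degrees(np.arctan2(-d[1],-d[0])))
s=st();X=R.from_euler('xyz',s['tool_rot']).as_matrix()
for q in p: print(np.round(X.T@(q-np.array(s['position'])),4))
E
```

```text
[ 0.4758 -0.1909  0.02  ]
[ 0.5086 -0.2932  0.02  ]
[ 0.5117 -0.3042  0.032 ]
[ 0.5371 -0.3857  0.032 ]
107.8098078536424
107.31003674915627
107.467283386313
4.95 [ 0.5152 -0.3218  0.1224] [3.141 0.    1.851] [-0.6  0.9  0.1] 0.0854 0.0
[ 0.1368 -0.0018  0.1024]
[0.0293 0.0015 0.1024]
[0.018  0.0014 0.0904]
[-0.0675  0.0033  0.0904]
```

```bash
python3 -m inch '[[0.002,0.002,0.03,0,0,-0.026,0],[0,0,0.03,0,0,0,0],[0,0,0.03,0,0,0,0],[0,0,0.025,0,0,0,0],[0,0,0,0,0,0,0]]' 90
python3 -m inch '[[0,0,0,0,0,0,1],[0,0,0,0,0,0,1],[0,0,0,0,0,0,1],[0,0,0,0,0,0,1],[0,0,0,0,0,0,1]]' 90
python3 -m inch '[[0,0,0,0,0,0,1],[0,0,0,0,0,0,1],[0,0,0,0,0,0,1]]' 90
```

```text
clock: 5.45
position: [0.5149, -0.3188, 0.0046]
tool_rot: [-3.139, -0.003, 1.876]
force: [-0.7, -0.1, 0.4]
grip_width: 0.0851
finger_force: 0.0
clock: 5.95
position: [0.5162, -0.3208, 0.0081]
tool_rot: [3.14, 0.001, 1.875]
force: [-2.8, 2.0, 15.9]
grip_width: 0.0264
finger_force: 89.8
clock: 6.25
position: [0.5162, -0.3208, 0.0081]
tool_rot: [3.14, 0.001, 1.875]
force: [-2.4, 3.6, 15.7]
grip_width: 0.0263
finger_force: 89.8
```

```bash
python3 -m inch '[[0,0,-0.035,0,0,0,1],[0,0,-0.035,0,0,0,1],[0,0,-0.03,0,0,0,1],[0,0,0,0,0,0.1,1],[0,0,0,0,0,0.1,1]]' >/dev/null
python3 -m inch '[[0.04,0.015,0,0,0,0,1],[0.04,0.015,0,0,0,0,1],[0.04,0.015,0,0,0,0,1],[0,0,0,0,0,0,1],[0,0,0,0,0,0,1]]'
python3 - <<'E'
from h import *
s=st(); c=calibration('wrist'); snap('wrist','w3.png')
for k,z in dict(drift=.12,drift_tip=.12,mouth0=.045).items():
    print(k,[(np.round(d['xy']).tolist(),round(d['score'],2),np.round(ray('wrist',d['xy'],z,c)[:3],3).tolist()) for d in landmark_of(k,'wrist')][:5])
E
```

```text
clock: 7.25
position: [0.5483, -0.1956, 0.1071]
tool_rot: [3.141, -0.0, 1.677]
force: [0.0, -0.5, -1.9]
grip_width: 0.0266
finger_force: 89.4
7.25 [ 0.5483 -0.1956  0.1071] [ 3.141 -0.     1.677] [ 0.  -0.5 -1.9] 0.0266 89.36667323112488
drift [([252.0, 317.0], 0.83, [0.549, -0.221, 0.12])]
drift_tip []
mouth0 []
```

View pics/w3.png

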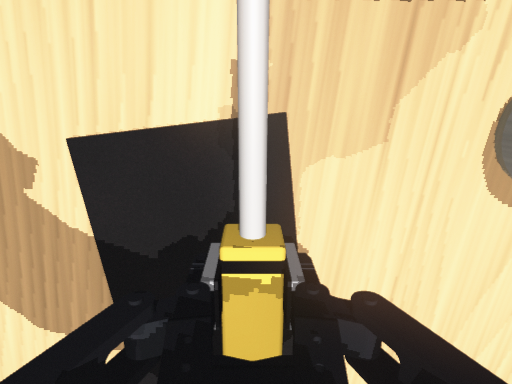

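Wrist picture: drift held straight, pin at columns 238–268, tip above the frame of view. I'll check the tip with the fixed cameras.

```bash
python3 - <<'E'
from h import *
s=st();X=R.from_euler('xyz',s['tool_rot']).as_matrix();p=np.array(s['position'])
tip=p+X@np.array([.136,0,-.011]); print('pred',tip,proj('top',tip),proj('side',tip))
for n in ['top','side']:
    snap(n,n+'4.png')
    print(n,[(np.round(d['xy'],1).tolist(),round(d['score'],2)) for d in landmark_of('drift_tip',n)][:4])
a=cv2.imread('pics/top4.png')[100:250,150:350];b=cv2.imread('pics/side4.png')[80:230,150:350]
cv2.imwrite('pics/c4.png',cv2.resize(np.hstack([a,b]),None,fx=2,fy=2))
E
```

```text
7.45 [ 0.5476 -0.1979  0.107 ] [-3.142  0.     1.673] [-0.3 -0.3 -2. ] 0.0261 89.36546444892883
pred [ 0.53367292 -0.06261085  0.11790444] [np.float64(248.1909892054477), np.float64(170.81520072691868)] [np.float64(232.42649273082046), np.float64(176.38188715909666)]
top [([453.2, 156.9], 0.86), ([383.4, 261.9], 0.76), ([163.2, 153.6], 0.59)]
side [([232.1, 176.6], 0.72), ([317.5, 136.4], 0.6), ([243.0, 98.7], 0.45), ([213.2, 206.5], 0.28)]
```

View pics/c4.png

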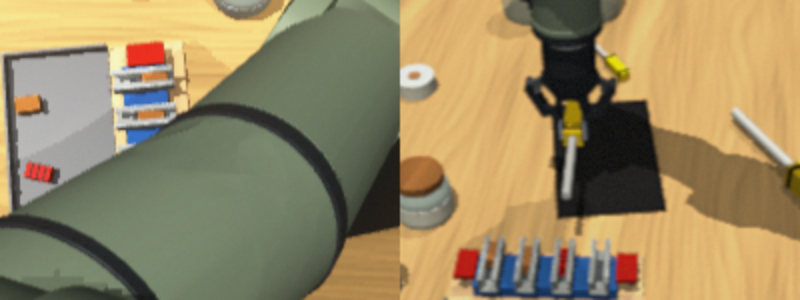

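The side view confirms the predicted tip to within 0.4 px. Now lower to bore height and enter the red stub's tube (frame x = -25).

```bash
python3 -m inch '[[0,0,0.036,0,0,0,1],[0,0,0.036,0,0,0,1],[0,0,0,0,0,0,1],[0,0,0,0,0,0,1]]' 
python3 -m inch '[[0.01,0,0,0,0,0,1],[0.01,0,0,0,0,0,1],[0.008,0,0,0,0,0,1],[0,0,0,0,0,0,1]]'
python3 - <<'E'
from h import *
s=st();X=R.from_euler('xyz',s['tool_rot']).as_matrix();p=np.array(s['position'])
tip=p+X@np.array([.136,0,-.011]); print('pred',tip,proj('side',tip))
snap('side','s5.png')
print([(np.round(d['xy'],1).tolist(),round(d['score'],2)) for d in landmark_of('drift_tip','side')][:3])
b=cv2.imread('pics/s5.png')[150:260,150:310]
cv2.imwrite('pics/c5.png',cv2.resize(b,None,fx=4,fy=4))
E
```

```text
clock: 8.05
position: [0.5477, -0.1972, 0.0353]
tool_rot: [-3.141, 0.0, 1.674]
force: [0.8, -0.5, -1.6]
grip_width: 0.0262
finger_force: 89.2
clock: 8.45
position: [0.5455, -0.1668, 0.0354]
tool_rot: [3.141, -0.001, 1.677]
force: [-0.3, 0.1, -1.2]
grip_width: 0.0265
finger_force: 89.2
8.45 [ 0.5455 -0.1668  0.0354] [ 3.141e+00 -1.000e-03  1.677e+00] [-0.3  0.1 -1.2] 0.0265 89.2273485660553
pred [ 0.5310455  -0.03156921  0.0464816 ] [np.float64(232.71193914909725), np.float64(202.39212725432856)]
[([233.9, 202.9], 0.78), ([319.0, 136.7], 0.56)]
```

View pics/c5.png

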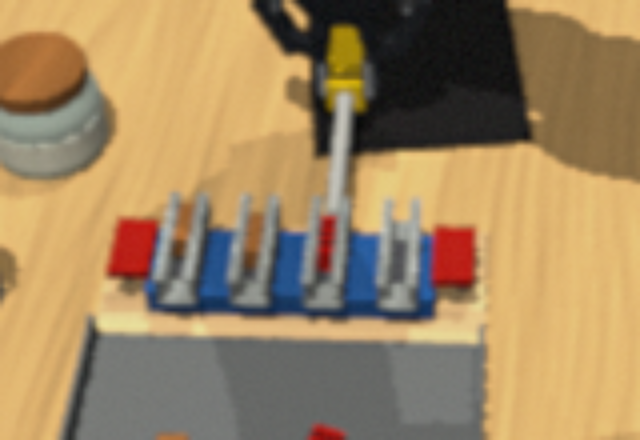

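The pin is at the mouth of the red stub's tube and in line with it. Pushing.

```bash
python3 -m inch '[[0.01,0,0,0,0,0,1],[0.01,0,0,0,0,0,1],[0.01,0,0,0,0,0,1]]'
python3 -m inch '[[0.01,0,0,0,0,0,1],[0.01,0,0,0,0,0,1]]'
python3 -m inch '[[0.01,0,0,0,0,0,1],[0.01,0,0,0,0,0,1]]'
python3 -m inch '[[0.008,0,0,0,0,0,1],[0.006,0,0,0,0,0,1],[0.006,0,0,0,0,0,1],[0.006,0,0,0,0,0,1],[0,0,0,0,0,0,1]]'
python3 - <<'E'
from h import *
snap('side','s6.png')
b=cv2.imread('pics/s6.png')[150:290,150:310]
cv2.imwrite('pics/c6.png',cv2.resize(b,None,fx=4,fy=4))
E
```

```text
clock: 8.85
position: [0.542, -0.1392, 0.0349]
tool_rot: [3.141, 0.001, 1.674]
force: [1.8, -7.3, -2.3]
grip_width: 0.0266
finger_force: 89.4
clock: 9.05
position: [0.5399, -0.1191, 0.035]
tool_rot: [3.141, 0.001, 1.674]
force: [0.8, -6.2, -1.5]
grip_width: 0.0264
finger_force: 89.4
clock: 9.25
position: [0.5376, -0.098, 0.0347]
tool_rot: [-3.141, -0.0, 1.675]
force: [0.1, 0.3, -2.3]
grip_width: 0.0261
finger_force: 89.4
clock: 9.75
position: [0.5351, -0.0724, 0.0348]
tool_rot: [-3.141, -0.0, 1.676]
force: [-0.0, -1.0, -3.1]
grip_width: 0.0263
finger_force: 89.4
```

View pics/c6.png

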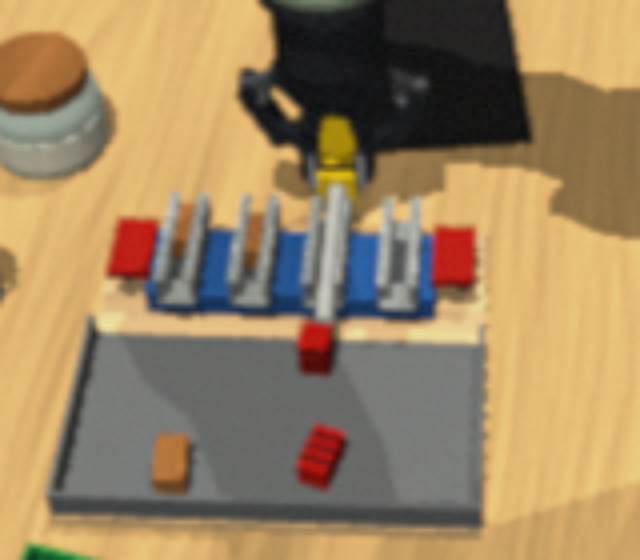

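The red stub is out and standing in the tray just beyond the mouth. Withdraw, step 50 mm across and push the tube at x = +25.

```bash
python3 -m inch '[[-0.031,0,0,0,0,0,1],[-0.031,0,0,0,0,0,1],[-0.031,0,0,0,0,0,1],[-0.031,0,0,0,0,0,1],[0,0,0,0,0,0,1]]'
python3 -m inch '[[0,0.025,0,0,0,0,1],[0,0.025,0,0,0,0,1],[0,0,0,0,0,0,1],[0.014,0,0,0,0,0,1],[0.014,0,0,0,0,0,1]]'
python3 - <<'E'
from h import *
s=st();X=R.from_euler('xyz',s['tool_rot']).as_matrix();p=np.array(s['position'])
tip=p+X@np.array([.136,0,-.011]); print('pred',tip,proj('side',tip))
o=np.array([.5535,.006]);xd=np.array([.9949,.1011]);yd=np.array([-.1011,.9949]);print('tip f',(tip[:2]-o)@xd,(tip[:2]-o)@yd,'tcp',(p[:2]-o)@xd)
snap('side')
print([(np.round(d['xy'],1).tolist(),round(d['score'],2)) for d in landmark_of('drift_tip','side')][:3])
E
```

```text
clock: 10.3
position: [0.5475, -0.2021, 0.0351]
tool_rot: [3.141, 0.003, 1.669]
force: [-0.2, 0.5, -1.6]
grip_width: 0.0267
finger_force: 92.5
clock: 10.8
position: [0.5938, -0.1628, 0.0346]
tool_rot: [-3.141, -0.0, 1.674]
force: [-0.5, 0.5, -2.3]
grip_width: 0.0262
finger_force: 92.7
10.8 [ 0.5938 -0.1628  0.0346] [-3.141 -0.     1.674] [-0.5  0.5 -2.3] 0.0262 92.74840235710144
pred [ 0.57984428 -0.02749871  0.04562454] [np.float64(215.4379876544776), np.float64(202.0283905779763)]
tip f 0.022823207709876184 -0.03599127661588183 tcp 0.02305142762740346
[([318.0, 136.7], 0.73), ([174.8, 326.1], 0.54), ([217.6, 202.5], 0.49)]
```

```bash
python3 -m inch '[[0.01,0.001,0,0,0,0,1],[0.01,0,0,0,0,0,1],[0.01,0,0,0,0,0,1]]'
python3 -m inch '[[0.01,0,0,0,0,0,1],[0.01,0,0,0,0,0,1]]'
python3 -m inch '[[0.01,0,0,0,0,0,1],[0.01,0,0,0,0,0,1]]'
python3 -m inch '[[0.008,0,0,0,0,0,1],[0.006,0,0,0,0,0,1],[0.006,0,0,0,0,0,1],[0.006,0,0,0,0,0,1],[0,0,0,0,0,0,1]]'
python3 -m inch '[[-0.031,0,0,0,0,0,1],[-0.031,0,0,0,0,0,1],[-0.031,0,0,0,0,0,1],[-0.031,0,0,0,0,0,1],[0,0,0,0,0,0,1]]'
python3 -m inch '[[0,0.025,0,0,0,0,1],[0,0.025,0,0,0,0,1],[0,0,0,0,0,0,1],[0.014,0,0,0,0,0,1],[0.01,0,0,0,0,0,1]]'
python3 - <<'E'
from h import *
s=st();X=R.from_euler('xyz',s['tool_rot']).as_matrix();p=np.array(s['position'])
tip=p+X@np.array([.136,0,-.011]); print('pred',tip,proj('side',tip))
o=np.array([.5535,.006]);xd=np.array([.9949,.1011]);yd=np.array([-.1011,.9949]);print('tip f',(tip[:2]-o)@xd,(tip[:2]-o)@yd,'tcp',(p[:2]-o)@xd)
snap('side','s7.png')
print([(np.round(d['xy'],1).tolist(),round(d['score'],2)) for d in landmark_of('drift_tip','side')][:3])
b=cv2.imread('pics/s7.png')[150:290,150:310]
cv2.imwrite('pics/c7.png',cv2.resize(b,None,fx=4,fy=4))
E
```

```text
clock: 11.2
position: [0.5926, -0.134, 0.0351]
tool_rot: [3.141, 0.002, 1.674]
force: [0.2, -7.0, -2.1]
grip_width: 0.0263
finger_force: 92.8
clock: 11.4
position: [0.5906, -0.1141, 0.0351]
tool_rot: [3.141, 0.002, 1.674]
force: [1.4, -6.8, -2.1]
grip_width: 0.0263
finger_force: 92.8
clock: 11.6
position: [0.5883, -0.0928, 0.0348]
tool_rot: [-3.142, -0.0, 1.675]
force: [0.1, -0.2, -2.1]
grip_width: 0.0261
finger_force: 92.8
clock: 12.1
position: [0.5858, -0.0671, 0.0347]
tool_rot: [-3.141, -0.0, 1.676]
force: [-0.0, -0.3, -2.7]
grip_width: 0.0263
finger_force: 92.8
clock: 12.6
position: [0.5981, -0.1971, 0.0352]
tool_rot: [3.141, 0.003, 1.669]
force: [-0.7, -0.7, -1.7]
grip_width: 0.0263
finger_force: 92.8
clock: 13.1
position: [0.645, -0.161, 0.0345]
tool_rot: [-3.141, -0.001, 1.674]
force: [0.2, 0.3, -2.0]
grip_width: 0.0259
finger_force: 92.8
13.1 [ 0.645  -0.161   0.0345] [-3.141e+00 -1.000e-03  1.674e+00] [ 0.2  0.3 -2. ] 0.0259 92.75466084480286
pred [ 0.63097787 -0.02574645  0.04562151] [np.float64(197.61356378995055), np.float64(200.78727292619564)]
tip f 0.07387317095199701 -0.0394175544752306 tcp 0.07418984270741551
[([318.8, 136.1], 0.86), ([201.8, 198.9], 0.72), ([241.9, 97.5], 0.43)]
```

View pics/c7.png

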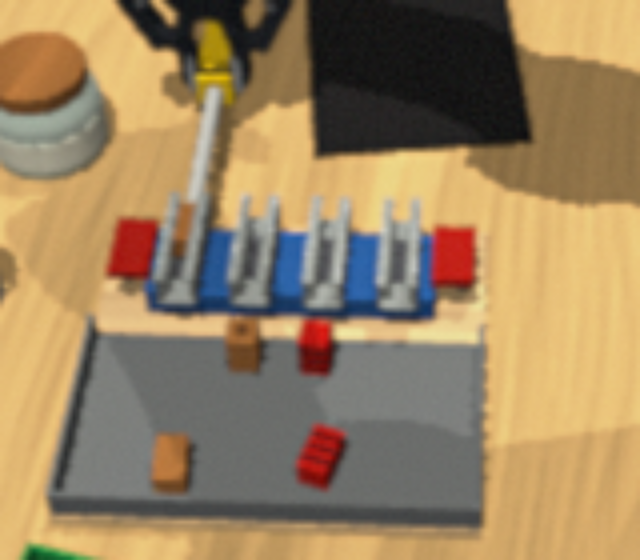

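Second (wood) stub is out, standing at (242,345) in the crop. The pin is in line with the last tube, so I push again.

```bash
python3 -m inch '[[0.01,0.001,0,0,0,0,1],[0.01,0,0,0,0,0,1],[0.01,0,0,0,0,0,1]]'
python3 -m inch '[[0.01,0,0,0,0,0,1],[0.01,0,0,0,0,0,1]]'
python3 -m inch '[[0.01,0,0,0,0,0,1],[0.01,0,0,0,0,0,1]]'
python3 -m inch '[[0.01,0,0,0,0,0,1],[0.008,0,0,0,0,0,1],[0.006,0,0,0,0,0,1],[0.006,0,0,0,0,0,1],[0,0,0,0,0,0,1]]'
python3 -m inch '[[-0.031,0,0,0,0,0,1],[-0.031,0,0,0,0,0,1],[-0.031,0,0,0,0,0,1],[-0.031,0,0,0,0,0,1],[0,0,0,0,0,0,1]]'
python3 - <<'E'
from h import *
s=st()
snap('side','s8.png')
print([(np.round(d['xy'],1).tolist(),round(d['score'],2)) for d in landmark_of('drift_tip','side')][:3])
b=cv2.imread('pics/s8.png')[100:290,150:320]
cv2.imwrite('pics/c8.png',cv2.resize(b,None,fx=3,fy=3))
E
```

```text
clock: 13.5
position: [0.6437, -0.1334, 0.0352]
tool_rot: [3.141, 0.002, 1.673]
force: [1.3, -6.5, -1.3]
grip_width: 0.0266
finger_force: 92.8
clock: 13.7
position: [0.6417, -0.1135, 0.0352]
tool_rot: [3.141, 0.002, 1.673]
force: [-0.0, -7.2, -2.4]
grip_width: 0.0264
finger_force: 92.8
clock: 13.9
position: [0.6395, -0.0921, 0.035]
tool_rot: [3.141, 0.0, 1.674]
force: [0.1, 0.3, -2.0]
grip_width: 0.0265
finger_force: 92.8
clock: 14.4
position: [0.6365, -0.0617, 0.0348]
tool_rot: [-3.142, -0.0, 1.676]
force: [0.7, -0.0, -2.6]
grip_width: 0.0264
finger_force: 92.8
clock: 14.9
position: [0.6486, -0.1923, 0.0352]
tool_rot: [-3.142, 0.003, 1.669]
force: [-0.5, -0.6, -2.1]
grip_width: 0.0263
finger_force: 92.7
14.9 [ 0.6486 -0.1923  0.0352] [-3.142e+00  3.000e-03  1.669e+00] [-0.5 -0.6 -2.1] 0.0263 92.73425817489624
[([317.9, 133.8], 0.94), ([192.0, 266.8], 0.74), ([200.6, 194.9], 0.61)]
```

View pics/c8.png

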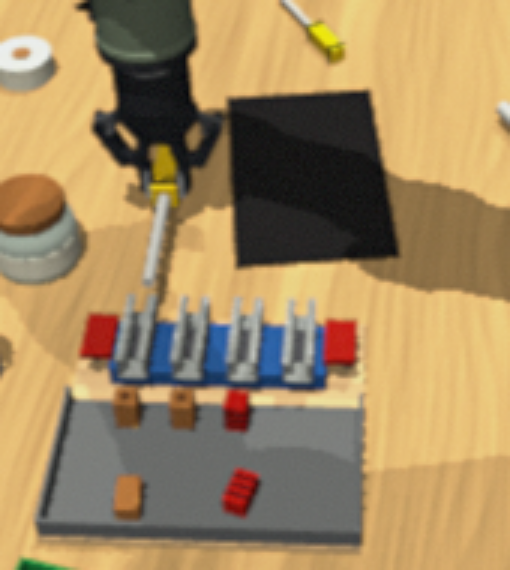

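All tubes are empty, with three stubs standing in a row and two lying in the tray. Taking the drift back to its place on the mat.

```bash
python3 -m inch '[[0,0,-0.03,0,0,0,1],[0,0,-0.03,0,0,0,1],[0,0,0,0,0,-0.1,1],[0,0,0,0,0,-0.1,1],[0,0,0,0,0,0,1]]'
python3 -m inch '[[-0.0203,-0.0413,0,0,0,0,1],[-0.0203,-0.0413,0,0,0,0,1],[-0.0203,-0.0413,0,0,0,0,1],[-0.0203,-0.0413,0,0,0,0,1],[0,0,0,0,0,0,1]]'
python3 -m inch '[[0,0,0.03,0,0,0,1],[0,0,0.03,0,0,0,1],[0,0,0.015,0,0,0,1],[0,0,0.006,0,0,0,1],[0,0,0,0,0,0,1]]'
```

```text
clock: 15.5
position: [0.6496, -0.1849, 0.095]
tool_rot: [3.141, -0.001, 1.878]
force: [1.2, -0.5, -2.5]
grip_width: 0.0262
finger_force: 92.9
clock: 16.0
position: [0.5111, -0.3178, 0.0952]
tool_rot: [-3.139, 0.001, 1.864]
force: [1.2, -0.3, -1.8]
grip_width: 0.0266
finger_force: 92.7
clock: 16.5
position: [0.5161, -0.3129, 0.0136]
tool_rot: [-3.141, -0.0, 1.874]
force: [0.3, -0.6, -1.6]
grip_width: 0.026
finger_force: 92.8
```

```bash
python3 -m inch '[[0,0,0.003,0,0,0,1],[0,0,0.003,0,0,0,1],[0,0,0,0,0,0,1]]'
python3 -m inch '[[0,0,0,0,0,0,0],[0,0,0,0,0,0,0],[0,0,0,0,0,0,0],[0,0,0,0,0,0,0],[0,0,0,0,0,0,0]]'
python3 -m inch '[[0,0,-0.03,0,0,0,0],[0,0,-0.05,0,0,0,0],[0,0,-0.05,0,0,0,0],[0,0,-0.05,0,0,0.1,0],[0,0,-0.05,0,0,0.1,0]]' >/dev/null
python3 -m inch '[[0.0459,0.0091,0,0,0,0,0],[0.0459,0.0091,0,0,0,0,0],[0.0459,0.0091,0,0,0,0,0],[0.0459,0.0091,0,0,0,0,0]]' >/dev/null
python3 -m inch '[[0.0459,0.0091,0,0,0,0,0],[0.0459,0.0091,0,0,0,0,0],[0.0459,0.0091,0,0,0,0,0],[0.0459,0.0091,0,0,0,0,0]]' >/dev/null
python3 -m inch '[[0,0,0,0,0,0,0],[0,0,0,0,0,0,0]]'
python3 - <<'E'
from h import *
st(); c=calibration('wrist'); snap('wrist','w9.png')
for k in ['wood0','plastic0']:
    print(k,[(np.round(d['xy']).tolist(),round(d['score'],2),np.round(ray('wrist',d['xy'],.022,c)[:2],3).tolist()) for d in landmark_of(k,'wrist')][:6])
snap('side','s9.png')
for k in ['drift','drift_tip','drift_butt']:
    print(k,[(np.round(d['xy']).tolist(),round(d['score'],2),np.round(ray('side',d['xy'],.018)[:2],3).tolist()) for d in landmark_of(k,'side')][:4])
E
```

```text
clock: 16.8
position: [0.5165, -0.3131, 0.0082]
tool_rot: [3.141, 0.001, 1.875]
force: [-0.2, -0.8, -2.5]
grip_width: 0.0263
finger_force: 93.0
clock: 17.3
position: [0.5161, -0.313, 0.0079]
tool_rot: [3.142, 0.0, 1.875]
force: [-0.2, -0.2, 0.5]
grip_width: 0.0854
finger_force: 0.0
clock: 18.8
position: [0.5503, 0.0607, 0.2377]
tool_rot: [-3.141, 0.0, 1.677]
force: [-0.5, -0.8, 0.2]
grip_width: 0.0855
finger_force: 0.0
18.8 [0.5503 0.0607 0.2377] [-3.141  0.     1.677] [-0.5 -0.8  0.2] 0.0855 0.0
wood0 [([275.0, 156.0], 0.88, [0.573, 0.075]), ([316.0, 153.0], 0.77, [0.619, 0.083]), ([309.0, 69.0], 0.69, [0.598, 0.169])]
plastic0 [([222.0, 78.0], 0.95, [0.508, 0.152]), ([233.0, 158.0], 0.74, [0.527, 0.068])]
drift [([356.0, 175.0], 0.92, [0.179, -0.22]), ([135.0, 222.0], 0.73, [0.794, 0.052]), ([247.0, 141.0], 0.69, [0.539, -0.341]), ([251.0, 156.0], 0.61, [0.515, -0.268])]
drift_tip [([260.0, 177.0], 0.73, [0.473, -0.173]), ([241.0, 98.0], 0.63, [0.6, -0.594]), ([319.0, 136.0], 0.61, [0.3, -0.398])]
drift_butt [([374.0, 190.0], 0.92, [0.128, -0.162]), ([248.0, 134.0], 0.78, [0.542, -0.381]), ([265.0, 119.0], 0.55, [0.493, -0.472])]
```

View pics/w9.png

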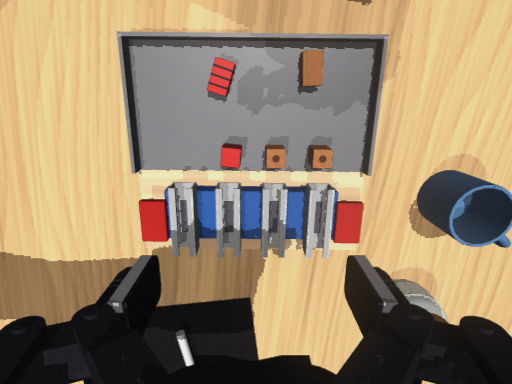

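Wrist picture: standing stubs at red (231,156), wood (275,156), wood (321,156). Lying ones at red (222,77) and wood (312,69). I'll segment the tops and work out the tool-frame shifts.

```bash
python3 - <<'E'
from h import *
c=calibration('wrist'); s=st()
im=cv2.imread('pics/w9.png'); hsv=cv2.cvtColor(im,cv2.COLOR_BGR2HSV).astype(int)
h,sa,v=hsv[...,0],hsv[...,1],hsv[...,2]
roi=np.zeros(h.shape,bool); roi[42:170,136:370]=1
X=R.from_euler('xyz',[np.pi,0,1.676]).as_matrix()
for name,m in [('red',((h<5)|(h>174))&(sa>140)),('wood',(h>=6)&(h<16)&(sa>120))]:
    m=cv2.morphologyEx((m&roi).astype(np.uint8),cv2.MORPH_CLOSE,np.ones((5,5)))
    n,l,q,ce=cv2.connectedComponentsWithStats(m)
    for i in range(1,n):
        if q[i,4]<150: continue
        z=.044 if q[i,1]>130 else .0305
        pix=np.argwhere(l==i)[:,::-1]
        W=np.array([ray('wrist',p,z,c)[:2] for p in pix]).astype(np.float32)
        (cx,cy),(w,hh),a=cv2.minAreaRect(W); b=cv2.boxPoints(((cx,cy),(w,hh),a)); e=max([b[1]-b[0],b[2]-b[1]],key=np.linalg.norm)
        print(name,q[i],'c',round(cx,4),round(cy,4),'size',round(w,4),round(hh,4),'long dir',np.degrees(np.arctan2(e[1],e[0])),'tool d',np.round(X.T@np.array([cx-.5503,cy-.0607,0]),4))
E
```

```text
19.15 [0.5504 0.0589 0.2379] [3.141 0.    1.673] [0.4 0.5 0.4] 0.0854 0.0
red [207  57  28  39 692] c 0.5072 0.1506 size 0.0334 0.0205 long dir 77.81248 tool d [ 0.0939 -0.0334 -0.    ]
red [221 144  20  24 414] c 0.5246 0.0728 size 0.0239 0.0202 long dir 89.998856 tool d [ 0.0147 -0.0243 -0.    ]
wood [301  50  22  36 718] c 0.599 0.1681 size 0.0211 0.0334 long dir -80.38313 tool d [0.1017 0.0597 0.    ]
wood [266 146  20  22 418] c 0.5723 0.0766 size 0.0203 0.0225 long dir -84.17438 tool d [0.0135 0.0235 0.    ]
wood [311 146  22  22 412] c 0.6204 0.0815 size 0.0225 0.0225 long dir 5.821982 tool d [0.0133 0.0719 0.    ]
```

```bash
python3 -m inch '[[0.006,0.036,0.02,0,0,0,0.57],[0.006,0.036,0.02,0,0,0,0.57],[0,0,0.045,0,0,0,0.57],[0,0,0.045,0,0,0,0.57]]' 40
python3 -m inch '[[0,0,0.03,0,0,0,0.57],[0,0,0.03,0,0,0,0.57],[0,0,0.02,0,0,0,0.57],[0,0,0.011,0,0,0,0.57],[0,0,0,0,0,0,0.57]]' 40
python3 -m inch '[[0,0,0,0,0,0,1],[0,0,0,0,0,0,1],[0,0,0,0,0,0,1],[0,0,0,0,0,0,1]]' 40
python3 -m inch '[[0,0,-0.03,0,0,0,1],[0,0,-0.045,0,0,0,1],[0,0,-0.045,0,0,0,1],[0,0,0,0,0,0,1]]'
```

```text
clock: 19.55
position: [0.6215, 0.0789, 0.1063]
tool_rot: [3.14, 0.0, 1.674]
force: [1.2, 0.4, -0.9]
grip_width: 0.0366
finger_force: 0.0
clock: 20.05
position: [0.6202, 0.0787, 0.0158]
tool_rot: [-3.14, 0.0, 1.674]
force: [0.4, 0.2, 0.4]
grip_width: 0.0367
finger_force: 0.0
clock: 20.45
position: [0.6214, 0.0793, 0.0179]
tool_rot: [3.14, -0.0, 1.675]
force: [-2.1, 0.1, 7.5]
grip_width: 0.0199
finger_force: 39.9
clock: 20.85
position: [0.6235, 0.0793, 0.143]
tool_rot: [3.133, -0.001, 1.674]
force: [0.5, -0.8, -1.5]
grip_width: 0.0197
finger_force: 39.2
```

```bash
python3 -m inch '[[0.0426,0.003,0,0,0,0,1],[0.0426,0.003,0,0,0,0,1],[0.0426,0.003,0,0,0,0,1]]' >/dev/null
python3 -m inch '[[0.0426,0.003,0,0,0,0,1],[0.0426,0.003,0,0,0,0,1],[0.0426,0.003,0,0,0,0,1],[0,0,0,0,0,0,1]]'
python3 - <<'E'
from h import *
st(); c=calibration('wrist'); snap('wrist','w10.png')
for k in ['green_bin','blue_bin']:
    print(k,[(np.round(d['xy']).tolist(),round(d['score'],2),np.round(ray('wrist',d['xy'],.0,c)[:2],3).tolist()) for d in landmark_of(k,'wrist')][:6])
for n in ['top','side']:
  snap(n)
  for k in ['green_bin','blue_bin']:
    print(n,k,[(round(d['score'],2),np.round(ray(n,d['xy'],.0)[:2],3).tolist()) for d in landmark_of(k,n)][:2])
E
```

```text
clock: 21.55
position: [0.61, 0.3428, 0.1362]
tool_rot: [-3.141, -0.003, 1.682]
force: [-0.3, 0.5, -0.1]
grip_width: 0.0199
finger_force: 39.2
21.55 [0.61   0.3428 0.1362] [-3.141e+00 -3.000e-03  1.682e+00] [-0.3  0.5 -0.1] 0.0199 39.21132266521454
green_bin [([244.0, 199.0], 0.91, [0.603, 0.329])]
blue_bin [([62.0, 154.0], 0.92, [0.439, 0.352])]
top green_bin [(0.72, [0.607, 0.335])]
top blue_bin [(0.92, [0.444, 0.347]), (0.7, [0.489, -0.04])]
side green_bin [(0.82, [0.604, 0.332])]
side blue_bin [(0.57, [0.44, 0.351]), (0.27, [0.509, 0.144])]
```

View pics/w10.png

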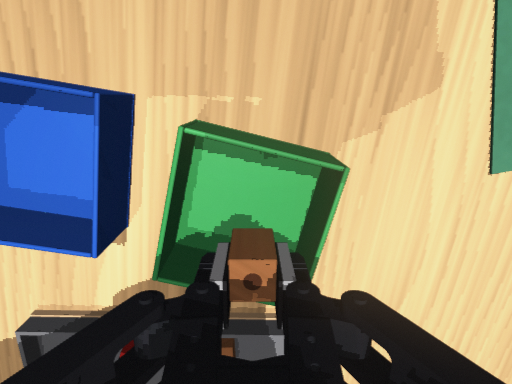

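The held stub is over the green bin (centre about (0.604, 0.332)). Lower, release, then fetch the second wooden stub.

```bash
python3 -m inch '[[0,-0.004,0.03,0,0,0,1],[0,0,0.03,0,0,0,1],[0,0,0.02,0,0,0,1],[0,0,0,0,0,0,1]]'
python3 -m inch '[[0,0,0,0,0,0,0.57],[0,0,0,0,0,0,0.57],[0,0,0,0,0,0,0.57]]'
python3 -m inch '[[0,0,-0.04,0,0,0,0.57],[0,0,-0.04,0,0,0,0.57],[0,0,0,0,0,0,0.57]]'
```

```text
clock: 22.4
position: [0.6068, 0.3339, 0.0542]
tool_rot: [-3.138, 0.002, 1.674]
force: [-0.6, -0.6, -0.9]
grip_width: 0.0197
finger_force: 39.2
clock: 22.7
position: [0.6088, 0.3351, 0.0581]
tool_rot: [3.14, -0.001, 1.675]
force: [-0.3, -1.0, -0.1]
grip_width: 0.0364
finger_force: 0.0
clock: 23.0
position: [0.6108, 0.3357, 0.1431]
tool_rot: [3.134, -0.003, 1.675]
force: [0.7, 0.0, 1.1]
grip_width: 0.0366
finger_force: 0.0
```

```bash
python3 -m inch '[[-0.0426,-0.0104,0,0,0,0,0.57],[-0.0426,-0.0104,0,0,0,0,0.57],[-0.0426,-0.0104,0,0,0,0,0.57]]' >/dev/null
python3 -m inch '[[-0.0426,-0.0104,0,0,0,0,0.57],[-0.0426,-0.0104,0,0,0,0,0.57],[-0.0426,-0.0104,0,0,0,0,0.57],[0,0,0,0,0,0,0.57],[0,0,0,0,0,0,0.57]]'
python3 -m inch '[[0,0,0.035,0,0,0,0.57],[0,0,0.035,0,0,0,0.57],[0,0,0.03,0,0,0,0.57],[0,0,0.02,0,0,0,0.57],[0,0,0,0,0,0,0.57]]'
python3 -m inch '[[0,0,0,0,0,0,1],[0,0,0,0,0,0,1],[0,0,0,0,0,0,1],[0,0,0,0,0,0,1]]' 40
python3 -m inch '[[0,0,-0.03,0,0,0,1],[0,0,-0.045,0,0,0,1],[0,0,-0.045,0,0,0,1],[0,0,0,0,0,0,1]]'
```

```text
clock: 23.8
position: [0.5729, 0.0734, 0.1375]
tool_rot: [3.14, -0.0, 1.673]
force: [-0.8, 1.4, -0.1]
grip_width: 0.0369
finger_force: 0.0
clock: 24.3
position: [0.5714, 0.0754, 0.0146]
tool_rot: [-3.138, -0.0, 1.676]
force: [-0.4, -0.3, 0.5]
grip_width: 0.0364
finger_force: 0.0
clock: 24.7
position: [0.5731, 0.0745, 0.0176]
tool_rot: [3.14, -0.0, 1.675]
force: [0.4, 1.7, 6.5]
grip_width: 0.0201
finger_force: 41.0
clock: 25.1
position: [0.5752, 0.0743, 0.1424]
tool_rot: [3.134, -0.001, 1.674]
force: [1.2, -0.1, -0.5]
grip_width: 0.0196
finger_force: 40.2
```

```bash
python3 -m inch '[[0.0400,0.0104,0,0,0,0,1],[0.0400,0.0104,0,0,0,0,1],[0.0400,0.0104,0,0,0,0,1]]' >/dev/null
python3 -m inch '[[0.0400,0.0104,0,0,0,0,1],[0.0400,0.0104,0,0,0,0,1],[0.0400,0.0104,0,0,0,0,1],[0,0,0,0,0,0,1],[0,0,0,0,0,0,1]]'
python3 -m inch '[[0,0,0.03,0,0,0,1],[0,0,0.03,0,0,0,1],[0,0,0.01,0,0,0,1],[0,0,0,0,0,0,1]]'
python3 -m inch '[[0,0,0,0,0,0,0.57],[0,0,0,0,0,0,0.57],[0,0,0,0,0,0,0.57]]'
python3 -m inch '[[0,0,-0.035,0,0,0,0.57],[0,0,-0.035,0,0,0,0.57],[0,0,0,0,0,0,0.57]]'
python3 - <<'E'
from h import *
snap('side','s11.png')
for k in ['wood0','plastic0']: print(k,[(np.round(d['xy']).tolist(),round(d['score'],2),np.round(ray('side',d['xy'],.02)[:2],3).tolist()) for d in landmark_of(k,'side')][:6])
E
```

```text
clock: 25.9
position: [0.6094, 0.3202, 0.1365]
tool_rot: [-3.141, 0.0, 1.676]
force: [0.4, -0.6, -0.5]
grip_width: 0.02
finger_force: 40.2
clock: 26.3
position: [0.6094, 0.3181, 0.066]
tool_rot: [-3.14, 0.001, 1.674]
force: [0.9, -0.6, 0.3]
grip_width: 0.0198
finger_force: 40.2
clock: 26.6
position: [0.6103, 0.3196, 0.068]
tool_rot: [3.14, -0.001, 1.675]
force: [-0.1, 0.5, 0.5]
grip_width: 0.0367
finger_force: 0.0
clock: 26.9
position: [0.6121, 0.3201, 0.1422]
tool_rot: [3.135, -0.003, 1.675]
force: [0.5, -0.5, 0.2]
grip_width: 0.0367
finger_force: 0.0
wood0 [([175.0, 312.0], 0.67, [0.609, 0.303]), ([169.0, 330.0], 0.65, [0.609, 0.346]), ([194.0, 268.0], 0.63, [0.595, 0.177])]
plastic0 [([228.0, 266.0], 0.71, [0.509, 0.161]), ([229.0, 237.0], 0.52, [0.526, 0.069])]
```

```bash
python3 -m inch '[[-0.0374,-0.0065,0,0,0,0,0.5],[-0.0374,-0.0065,0,0,0,0,0.5],[-0.0374,-0.0065,0,0,0,0,0.5],[-0.0374,-0.0065,0,0,0,0,0.5],[0,0,0,0,0,-0.05,0.5]]' >/dev/null
python3 -m inch '[[0,0,0.035,0,0,0,0.5],[0,0,0.035,0,0,0,0.5],[0,0,0.033,0,0,0,0.5],[0,0,0.02,0,0,0,0.5],[0,0,0,0,0,0,0.5]]'
python3 -m inch '[[0,0,0,0,0,0,1],[0,0,0,0,0,0,1],[0,0,0,0,0,0,1],[0,0,0,0,0,0,1]]' 40
python3 -m inch '[[0,0,-0.03,0,0,0,1],[0,0,-0.045,0,0,0,1],[0,0,-0.045,0,0,0,1],[0,0,0,0,0,0.05,1],[0,0,0,0,0,0,1]]'
```

```text
clock: 28.05
position: [0.5978, 0.1672, 0.0108]
tool_rot: [-3.137, 0.001, 1.725]
force: [-0.1, -0.0, -0.0]
grip_width: 0.0426
finger_force: 0.0
clock: 28.45
position: [0.5999, 0.1682, 0.0147]
tool_rot: [3.14, -0.0, 1.725]
force: [-2.4, -0.3, 7.2]
grip_width: 0.0194
finger_force: 40.1
clock: 28.95
position: [0.5998, 0.1683, 0.1352]
tool_rot: [3.14, -0.001, 1.674]
force: [0.5, 0.2, -1.4]
grip_width: 0.0194
finger_force: 39.3
```

```bash
python3 -m inch '[[0.0425,0.0060,0,0,0,0,1],[0.0425,0.0060,0,0,0,0,1],[0.0425,0.0060,0,0,0,0,1],[0.0425,0.0060,0,0,0,0,1],[0,0,0,0,0,0,1]]'
python3 -m inch '[[0,0,0.03,0,0,0,1],[0,0,0.03,0,0,0,1],[0,0,0,0,0,0,1],[0,0,0,0,0,0,1]]'
python3 -m inch '[[0,0,0,0,0,0,0.57],[0,0,0,0,0,0,0.57],[0,0,0,0,0,0,0.57]]'
python3 -m inch '[[0,0,-0.03,0,0,0,0.57],[0,0,-0.03,0,0,0,0.57],[0,0,0,0,0,0,0.57],[0,0,0,0,0,0,0.57]]'
python3 - <<'E'
from h import *
snap('side','s12.png')
for k in ['wood0','plastic0']: print(k,[(np.round(d['xy']).tolist(),round(d['score'],2),np.round(ray('side',d['xy'],.02)[:2],3).tolist()) for d in landmark_of(k,'side')][:6])
E
```

```text
clock: 29.45
position: [0.6034, 0.3464, 0.1318]
tool_rot: [-3.139, -0.002, 1.683]
force: [-0.7, -0.3, 0.1]
grip_width: 0.0193
finger_force: 39.3
clock: 29.85
position: [0.6055, 0.339, 0.0736]
tool_rot: [-3.14, 0.001, 1.675]
force: [-0.1, -0.6, 0.9]
grip_width: 0.0197
finger_force: 39.3
clock: 30.15
position: [0.6061, 0.3397, 0.0749]
tool_rot: [3.14, -0.001, 1.675]
force: [0.3, -0.0, -1.0]
grip_width: 0.0365
finger_force: 0.0
clock: 30.55
position: [0.6059, 0.3398, 0.1348]
tool_rot: [3.14, -0.001, 1.675]
force: [1.3, -0.7, -1.1]
grip_width: 0.0366
finger_force: 0.0
wood0 [([171.0, 309.0], 0.69, [0.62, 0.296]), ([227.0, 266.0], 0.57, [0.513, 0.161]), ([176.0, 326.0], 0.56, [0.598, 0.334]), ([174.0, 327.0], 0.48, [0.6, 0.338])]
plastic0 [([230.0, 264.0], 0.61, [0.507, 0.154]), ([231.0, 237.0], 0.54, [0.519, 0.07]), ([264.0, 174.0], 0.43, [0.461, -0.186])]
```

```bash
python3 -m inch '[[-0.043,-0.0182,0,0,0,0,0.57],[-0.043,-0.0182,0,0,0,0,0.57],[-0.043,-0.0182,0,0,0,0,0.57]]' >/dev/null
python3 -m inch '[[-0.043,-0.0182,0,0,0,0,0.57],[-0.043,-0.0182,0,0,0,0,0.57],[-0.043,-0.0182,0,0,0,0,0.57],[0,0,0,0,0,0,0.57],[0,0,0,0,0,0,0.57]]'
python3 -m inch '[[0,0,0.035,0,0,0,0.57],[0,0,0.035,0,0,0,0.57],[0,0,0.03,0,0,0,0.57],[0,0,0.018,0,0,0,0.57],[0,0,0,0,0,0,0.57]]'
python3 -m inch '[[0,0,0,0,0,0,1],[0,0,0,0,0,0,1],[0,0,0,0,0,0,1],[0,0,0,0,0,0,1]]' 40
python3 -m inch '[[0,0,-0.03,0,0,0,1],[0,0,-0.045,0,0,0,1],[0,0,-0.045,0,0,0,1],[0,0,0,0,0,0,1]]'
```

```text
clock: 31.5
position: [0.5236, 0.0706, 0.1336]
tool_rot: [-3.141, -0.0, 1.673]
force: [1.1, 0.9, -0.3]
grip_width: 0.0361
finger_force: 0.0
clock: 32.0
position: [0.5225, 0.0722, 0.0133]
tool_rot: [-3.138, 0.0, 1.676]
force: [-0.0, 0.1, 0.2]
grip_width: 0.0367
finger_force: 0.0
clock: 32.4
position: [0.5242, 0.0718, 0.0165]
tool_rot: [3.14, -0.0, 1.675]
force: [0.2, 0.5, -1.1]
grip_width: 0.0203
finger_force: 40.2
clock: 32.8
position: [0.5262, 0.0717, 0.1409]
tool_rot: [3.134, -0.002, 1.674]
force: [-0.9, 0.3, -1.5]
grip_width: 0.0198
finger_force: 40.1
```

Held. To the blue bin.

```bash
python3 -m inch '[[0.0408,-0.0079,0,0,0,0,1],[0.0408,-0.0079,0,0,0,0,1],[0.0408,-0.0079,0,0,0,0,1],[0.0408,-0.0079,0,0,0,0,1]]' >/dev/null
python3 -m inch '[[0.0408,-0.0079,0,0,0,0,1],[0.0408,-0.0079,0,0,0,0,1],[0.0408,-0.0079,0,0,0,0,1],[0,0,0,0,0,0,1],[0,0,0,0,0,0,1]]'
python3 -m inch '[[0,0,0.03,0,0,0,1],[0,0,0.03,0,0,0,1],[0,0,0.01,0,0,0,1],[0,0,0,0,0,0,1]]'
python3 -m inch '[[0,0,0,0,0,0,0.57],[0,0,0,0,0,0,0.57],[0,0,0,0,0,0,0.57]]'
python3 -m inch '[[0,0,-0.035,0,0,0,0.57],[0,0,-0.035,0,0,0,0.57],[0,0,0,0,0,0,0.57],[0,0,0,0,0,0,0.57]]'
python3 - <<'E'
from h import *
snap('side','s13.png')
for k in ['wood0','plastic0']: print(k,[(np.round(d['xy']).tolist(),round(d['score'],2),np.round(ray('side',d['xy'],.02)[:2],3).tolist()) for d in landmark_of(k,'side')][:6])
E
```

```text
clock: 33.7
position: [0.4387, 0.3503, 0.1357]
tool_rot: [-3.142, 0.0, 1.677]
force: [-0.4, -0.1, 0.1]
grip_width: 0.0196
finger_force: 40.1
clock: 34.1
position: [0.4393, 0.3483, 0.0652]
tool_rot: [-3.14, 0.002, 1.673]
force: [-0.2, 0.1, 0.6]
grip_width: 0.0198
finger_force: 40.1
clock: 34.4
position: [0.4396, 0.3501, 0.0668]
tool_rot: [3.141, -0.001, 1.675]
force: [-0.2, -0.1, -0.1]
grip_width: 0.0363
finger_force: 0.0
clock: 34.8
position: [0.4393, 0.3504, 0.1368]
tool_rot: [3.14, -0.002, 1.675]
force: [-0.0, 0.2, -0.3]
grip_width: 0.037
finger_force: 0.0
wood0 [([168.0, 325.0], 0.69, [0.615, 0.334]), ([174.0, 309.0], 0.56, [0.614, 0.295]), ([171.0, 328.0], 0.46, [0.607, 0.341])]
plastic0 [([228.0, 342.0], 0.54, [0.473, 0.356]), ([169.0, 328.0], 0.37, [0.611, 0.342])]
```

```bash
python3 -m inch '[[-0.0412,0.0093,0,0,0,0,0.5],[-0.0412,0.0093,0,0,0,0,0.5],[-0.0412,0.0093,0,0,0,0,0.5],[-0.0412,0.0093,0,0,0,0,0.5],[-0.0412,0.0093,0,0,0,0,0.5]]' >/dev/null
python3 -m inch '[[0,0,0,0,0,0.106,0.5],[0,0,0,0,0,0.106,0.5],[0,0,0,0,0,0.105,0.5],[0,0,0,0,0,0,0.5],[0,0,0,0,0,0,0.5]]'
python3 -m inch '[[0,0,0.035,0,0,0,0.5],[0,0,0.035,0,0,0,0.5],[0,0,0.032,0,0,0,0.5],[0,0,0.02,0,0,0,0.5],[0,0,0,0,0,0,0.5]]'
python3 -m inch '[[0,0,0,0,0,0,1],[0,0,0,0,0,0,1],[0,0,0,0,0,0,1],[0,0,0,0,0,0,1]]' 40
python3 -m inch '[[0,0,-0.03,0,0,0,1],[0,0,-0.045,0,0,0,1],[0,0,-0.045,0,0,0,1],[0,0,0,0,0,0,1]]'
```

```text
clock: 35.95
position: [0.5065, 0.1497, 0.1353]
tool_rot: [-3.141, 0.001, 1.361]
force: [-0.3, -0.2, 0.9]
grip_width: 0.0428
finger_force: 0.0
clock: 36.45
position: [0.5054, 0.1492, 0.0116]
tool_rot: [-3.138, 0.002, 1.36]
force: [-0.8, 0.1, 0.5]
grip_width: 0.0427
finger_force: 0.0
clock: 36.85
position: [0.5074, 0.1501, 0.0149]
tool_rot: [3.14, -0.001, 1.358]
force: [-1.6, -1.2, 11.3]
grip_width: 0.0194
finger_force: 40.5
clock: 37.25
position: [0.5091, 0.1504, 0.139]
tool_rot: [3.136, -0.005, 1.358]
force: [1.7, 0.2, -1.5]
grip_width: 0.0194
finger_force: 39.3
```

```bash
python3 -m inch '[[0,0,0,0,0,-0.106,1],[0,0,0,0,0,-0.106,1],[0,0,0,0,0,-0.105,1],[0,0,0,0,0,0,1]]' >/dev/null
python3 -m inch '[[0.0412,-0.0103,0,0,0,0,1],[0.0412,-0.0103,0,0,0,0,1],[0.0412,-0.0103,0,0,0,0,1],[0.0412,-0.0103,0,0,0,0,1],[0.0412,-0.0103,0,0,0,0,1]]' >/dev/null
python3 -m inch '[[0,0,0,0,0,0,1],[0,0,0.03,0,0,0,1],[0,0,0.03,0,0,0,1],[0,0,0,0,0,0,1],[0,0,0,0,0,0,1]]'
python3 -m inch '[[0,0,0,0,0,0,0.57],[0,0,0,0,0,0,0.57],[0,0,0,0,0,0,0.57]]'
python3 -m inch '[[0,0,-0.05,0,0,0,0.57],[0,0,-0.05,0,0,0,0.57],[0,0,-0.05,0,0,0,0.57],[-0.05,0,0,0,0,0,0.57],[-0.05,0,0,0,0,0,0.57]]'
python3 -m inch '[[0,0,0,0,0,0,0],[0,0,0,0,0,0,0],[0,0,0,0,0,0,0]]'
python3 - <<'E'
from h import *
a=snap('side','s14.png'); b=snap('wrist','w14.png')
print([(np.round(d['xy']).tolist(),round(d['score'],2),np.round(ray('side',d['xy'],.018)[:2],3).tolist()) for d in landmark_of('drift','side')][:4])
cv2.imwrite('pics/f.png',np.hstack([cv2.resize(a[80:384,110:350],(480,600)),cv2.resize(b,(320,240),interpolation=cv2.INTER_AREA) if 0 else np.vstack([cv2.resize(b,(320,240)),np.zeros((360,320,3),np.uint8)])])[:,:,::-1])
E
```

```text
clock: 38.65
position: [0.4345, 0.3489, 0.0744]
tool_rot: [-3.141, 0.001, 1.673]
force: [0.1, -0.8, 1.5]
grip_width: 0.0195
finger_force: 39.3
clock: 38.95
position: [0.4345, 0.3496, 0.0747]
tool_rot: [3.141, -0.001, 1.675]
force: [-0.1, 0.3, 0.2]
grip_width: 0.0365
finger_force: 0.0
clock: 39.45
position: [0.4447, 0.2497, 0.2253]
tool_rot: [3.139, -0.002, 1.677]
force: [1.4, -0.8, -0.3]
grip_width: 0.037
finger_force: 0.0
clock: 39.75
position: [0.4445, 0.2507, 0.224]
tool_rot: [3.141, -0.001, 1.675]
force: [-1.0, -0.2, 0.4]
grip_width: 0.0782
finger_force: 0.0
[([357.0, 177.0], 0.66, [0.177, -0.212]), ([171.0, 330.0], 0.23, [0.607, 0.346])]
```

View pics/f.png

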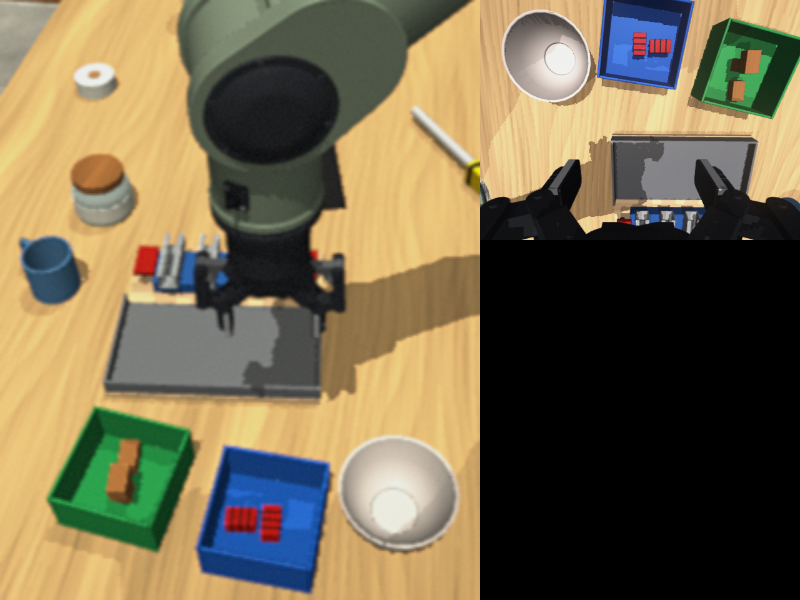

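Picture: three wooden stubs in the green bin, two red ones in the blue, tray empty and bystanders in place. The arm hides the mat, so I check the drift in the top view.

```bash
python3 - <<'E'
from h import *
a=snap('top','t15.png')
for k in ['drift','drift_tip','drift_butt','mat']:
  print(k,[(np.round(d['xy']).tolist(),round(d['score'],2),np.round(ray('top',d['xy'],.018)[:2],3).tolist()) for d in landmark_of(k,'top')][:4])
cv2.imwrite('pics/f2.png',cv2.resize(a[120:250,250:450],None,fx=3,fy=3)[:,:,::-1])
E
```

```text
drift [([418.0, 181.0], 0.82, [0.524, -0.511]), ([351.0, 182.0], 0.79, [0.52, -0.334]), ([305.0, 313.0], 0.73, [0.18, -0.208])]
drift_tip [([452.0, 154.0], 0.91, [0.598, -0.605]), ([293.0, 199.0], 0.89, [0.475, -0.178]), ([382.0, 264.0], 0.68, [0.306, -0.41])]
drift_butt [([415.0, 188.0], 0.73, [0.504, -0.501]), ([370.0, 177.0], 0.72, [0.536, -0.384]), ([287.0, 331.0], 0.69, [0.136, -0.162])]
mat [([330.0, 186.0], 0.74, [0.509, -0.277])]
```

View pics/f2.png

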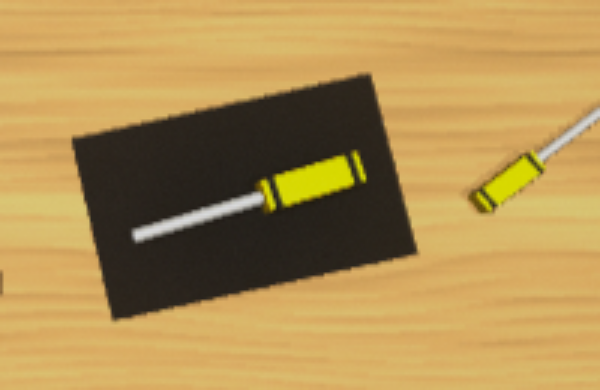

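The drift lies wholly on the mat, clear of every edge. Handing in.

```bash
python3 -c "
from workcell import bot; print(bot.job_done())"
```

```text
the job is handed in; nothing more can be done
None
```

The job is handed in: the last pictures show all three wooden stubs in the green bin, both red ones in the blue bin, the drift lying wholly on the mat, and the jar, mug and bowl apparently undisturbed (no verdict came back).

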